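# Strip a desk fan: left-hand spinner nut, then the blade

## Task

The small desk fan lies face up for cleaning. Its round spinner nut has a left-hand thread: turn it clockwise (seen from above) about a third of a turn, until the engraved line on the nut meets the double tick on the blade hub, then lift it off and set it down in the empty glass votive holder on the bamboo tray. After that lift the blade off the shaft and lay it flat on the free part of the tray, hub upright; put both down rather than dropping them, and leave the votive holder, the bottle and the comb where they are.

Things in the scene. Friction and masses are not known exactly. Their poses are not given: they have to be found in the camera images.
- fan: white desk fan, fixed, tipped face up: round foot, wire grille (diameter 194, rim top at 66), upright shaft. Origin on the dresser under the shaft axis, z up. Shaft diameter 24 up to height 114, then a left-hand thread, diameter 22, up to 140; the nut rises 3.5 mm per radian turned clockwise from above. Shut mark (single tick on hub) at +60 degrees about z from x, open mark (double tick) at -60
- fan_axis (a point): point on the shaft axis at the height of the hub's top, 116 above the dresser, where the nut's underside seats; axes as the fan's
- nut_center (a point): centre (half-way up) of the spinner nut, an aluminium cap 46 tall: lower 26 a hollow skirt, diameter 33; upper 20 a solid round head, diameter 36, to grip from above at any angle. z up; its line lies at +60 degrees from its x. Starts fully home, line within 6 degrees of the single tick; free after about 120 degrees clockwise, then lift 30 to clear the shaft. Turns easily, stays where left. 50 g
- fan_open (a point): point on top of the grille rim, 93 from the shaft axis and 66 above the dresser, in the direction of the open mark (double tick) as seen from the shaft; axes as the fan's
- nut_mark (a point): outer end of the engraved radial line on the nut's top, 16 from the nut's axis, on its top face; on the other half of the top an engraved curved arrow points clockwise
- blade_hub (a point): centre (half-way up) of the round hub of the grey five-winged blade. Hub diameter 50, 50 tall, hole 27; wings out to radius 75, lying 2 to 22 above the underside, so the upper 28 of the hub is bare for a grip from above. Sits loose on the shaft, underside 66 above the dresser; lift 76 to clear it. z up. 120 g. Single and double tick engraved on its top beside the nut
- tray: square bamboo tray, fixed, 300 x 300 outside, walls 8 thick and 25 high; origin under its centre, inner floor 8 above the origin, sides along its x and y axes
- tray_free (a point): middle of the free part of the tray's floor (a free circle of about 200 in diameter), on the floor, at 52, -25 in the tray's frame
- votive_floor (a point): centre of the inner floor of the low clear glass votive holder, empty: outer diameter 96 at the rim, inner 88 at the rim and 80 at the floor, 24 tall, its floor 5 thick; stands loose on the tray floor in one corner. Mass about 280 g
- bottle_mid (a point): middle (half-way up) of the round blue bottle with twist cap, diameter 56, 120 tall, standing loose in the tray corner; leave alone
- comb_mid (a point): middle of the stainless steel comb, 160 x 30 x 5, lying loose on the tray along its +y side; long along x; leave alone
Mind the look-alikes: they are no part of the job. Of the things like the part that bears nut_center, leave any that is blue or red; of the rest the larger one is meant.

How it is judged:
On the way, in this order (a step that is already met when the one before it is completed fails the run):
1. the nut, still on the shaft, has been turned clockwise until its line is at the double tick (at least about 95 degrees) (y of fan_open in the frame of nut_center above 0.053 m and horizontal distance between nut_center and fan_axis below 0.009 m and z of nut_center in the frame of fan_axis between 0.024 and 0.045 m), for 0.05 s.
2. the nut lies released in the votive holder while the blade is still on the shaft (horizontal distance between nut_center and votive_floor below 0.032 m and z of nut_center in the frame of votive_floor between 0.008 and 0.035 m and contact force between the fingers and nut below 0.1 N and linear speed of nut below 0.03 m/s and horizontal distance between blade_hub and fan_axis below 0.006 m and z of blade_hub in the frame of fan between 0.085 and 0.099 m), for 0.2 s.
At the end, for the whole second after the job is handed in: the nut rests released inside the votive holder, its centre within 32 mm of the holder's middle; the votive holder stands upright; the blade lies released and at rest, hub upright (within 5 degrees) and flat on the tray's floor (hub height within 5 mm of lying flat), hub inside the tray (horizontal distance between nut_center and votive_floor below 0.032 m and z of nut_center in the frame of votive_floor between 0.008 and 0.035 m and contact force between the fingers and nut below 0.1 N and linear speed of each of nut, blade below 0.03 m/s and z of blade_hub in the frame of tray between 0.028 and 0.038 m and angle between blade_hub's own z axis and vertical below 0.09 rad and x of blade_hub in the frame of tray between -0.14 and 0.14 m and y of blade_hub in the frame of tray between -0.14 and 0.14 m and contact force between the fingers and blade below 0.1 N and angle between votive_floor's own z axis and vertical below 0.1 rad); the robot touches nothing.
It fails at once if the bottle, comb or votive holder moved more than 30 mm (distance of any of bottle_mid, comb_mid, votive_floor from where it was at the start of the episode above 0.03 m).
It fails at once if the blade let go more than 25 mm above the tray floor, away from the shaft (contact force between the fingers and blade below 0.05 N and horizontal distance between blade_hub and fan_axis above 0.05 m and z of blade_hub in the frame of tray above 0.058 m).
It fails at once if the nut let go more than 30 mm above the votive holder's floor, away from the shaft (contact force between the fingers and nut below 0.05 N and horizontal distance between nut_center and fan_axis above 0.03 m and z of nut_center in the frame of votive_floor above 0.053 m).
It also fails if it takes over 72 s, if anything falls off the work surface, if the arm or the gripper's body presses on something with over 40 N, if the wrist force passes 120 N, or if a joint passes its speed limit or range.

## Robot

A 7-joint arm with a two-finger parallel gripper is mounted at the origin on the work surface. World frame = base frame: x ahead of the robot, y to its left, z up, the work surface at z = 0. Lengths are in m, angles in rad, forces in N, time in s.
With the tool pointing down it reaches from about 0.4 to 0.75 m from the base axis. Payload 19.5 kg.
Tool frame: the origin (TCP) lies midway between the tips of the shut fingers; the grasp point (between the pads) lies 19 mm behind it; z points along the fingers, y is the line along which they close (so a half turn about z gives the same grasp; the last joint's range is limited). The gripper opens to 85 mm and grips with 20 to 120 N. Pads are 22 mm wide; open, the fingers measure 114 mm over their backs; the gripper's body (76 mm by 85 mm) begins 54 mm behind the grasp point. The pads swing forward as they close: fully open they stand 13 mm farther back than shut.
Start: joints at [1.282, 0.707, -0.028, 1.485, 0.022, 0.951, -0.075], TCP at [0.14, -0.558, 0.231] pointing down, gripper open.
Joint ranges: [-2.71, 2.71], [-0.32, 2.16], [-1.57, 1.52], [0, 2.45], [-1.46, 4.6], [0, 2.02], [-2.83, 2.83]. Speed limits (rad/s): [1.89, 1.89, 2.57, 2.57, 3.01, 3.01, 3.01].

## Interface

Orientations are given as [roll, pitch, yaw] about the fixed x, y, z axes, in that order (R = Rz(yaw) Ry(pitch) Rx(roll)).
In Python, from rig import state, camera, calibration, job_done gives the robot as it stands.
- The arm moves only by the tool step_arm, never from a script. Its argument "motion" is a list of rows, each an object of numbers: "tx", "ty", "tz": the shift along the world's x, y, z in m; "turn": the turn about the world's z in rad; "gripper": the finger opening in m, from 0 to 0.0854. In form: [{"tx": .., "ty": .., "tz": .., "turn": .., "gripper": ..}, ...]. A call has exactly 10 rows; each row is the pose to reach, as a shift and turn from the pose commanded when the call began; what a row does not reach only later rows make up. A row lasts 1/12 s, in which the tool goes at most 41.7 mm and 7.16 degrees, less where a joint would pass 70% of its speed; a pose out of reach is approached as far as the arm can. A call with a gripper value outside its range is refused whole. The fingers move at their own pace and stop on an object; "grip_force" is the grip in N (left out, the last holds). Time passes only in rows, so rows that repeat a pose let the fingers close, or fill a call up. It gives the time, the measured TCP pose, the force, the opening and the grip force at its end, in the units of the state.
- state(): the state, without advancing time (a new reading comes with each control period).
- camera(name): name is "scene" or "top"; returns (picture, depth): 420x560x3 uint8, red, green, blue; 420x560 float32, m along the optical axis (not along the pixel's ray), 0 where there is no reading.
- calibration(name): a dict with "fx", "fy", "cx", "cy" (pixels), "rvec" (rotation vector, rad) and "tvec" (3), from world to camera coordinates, as OpenCV has them. Camera axes: x right, y down, z forward; pixel columns grow to the right and rows downward; lengths in m; the calibration is good to about 2 mm. A picture is of the moment at which its call begins. calibration takes no time and is no camera call.
- job_done(): hands the job in; it is judged then, once.
The state is a dict: "time": time; "qpos": joint angles; "dq": joint speeds; "tau": joint torques, N m; "tcp_pos": TCP position; "orientation": TCP orientation; "wrist_force": force on the tool from outside, world axes, zero at the start; "wrist_torque": the same for the moment, N m; "opening": opening from 0.0 (shut) to 1.0 (fully open); "gripper_force": force on a finger pad.
Only numpy, scipy, OpenCV 4.12 (cv2) and the standard library are available. Lean on these libraries where they do the work, as an engineer would, in place of code of your own. Each camera call takes 0.05 s, during which the arm holds its last target. There are 200 camera calls.

## Working session

There is one attempt and no reset: what is moved stays moved. The work goes in short steps, Python scripts to look and compute and a tool call to move; the robot and the scene stay as the last step left them, time stands still between calls to the robot, and variables do not carry over. Pictures are saved under pics/ and viewed, at most 11 in all, crops included, and the job is handed in when it is done.

Besides the shell and the picture viewer there is one more tool, called after "Emit:" as name([rows], argument=value, ...), one row to a line, values as JSON. step_arm: Moves the arm, as the interface text tells. Its arguments: {"type":"object","properties":{"motion":{"type":"array"},"grip_force":{"type":"number"}},"required":["motion"]}

```bash
mkdir -p pics
cat > h.py <<'E'
import numpy as np, cv2
from rig import state, camera, calibration, job_done
def shot(n,f):
    p,d=camera(n); cv2.imwrite(f'pics/{f}.png',p[:,:,::-1]); np.save(f'pics/{f}.npy',d); return p,d
def cam(n):
    c=calibration(n); K=np.array([[c['fx'],0,c['cx']],[0,c['fy'],c['cy']],[0,0,1.]])
    R=cv2.Rodrigues(np.array(c['rvec'],float))[0]; return K,R,np.array(c['tvec'],float).ravel()
def ray(n,u,v,z):
    K,R,t=cam(n); o=-R.T@t; d=R.T@np.linalg.inv(K)@np.array([u,v,1.]); return o+d*(z-o[2])/d[2]
def proj(n,P):
    K,R,t=cam(n); q=K@(R@np.array(P,float)+t); return q[:2]/q[2]
def cloud(n,d):
    K,R,t=cam(n); v,u=np.mgrid[:d.shape[0],:d.shape[1]]
    c=np.stack([(u-K[0,2])/K[0,0]*d,(v-K[1,2])/K[1,1]*d,d],-1); return (c-t)@R
E
python3 - <<'E'
from h import *
a,_=shot('top','top0'); b,_=shot('scene','sc0')
for n in('top','scene'):
    K,R,t=cam(n); print(n,K[0,0],-R.T@t, R[2])
s=state(); print(s)
E
```

```text
top 388.6228184170696 [0.48505676 0.04672044 0.93359934] [ 0.11263401 -0.00265109 -0.99363301]
scene 474.39839693620013 [0.97856707 0.83285042 0.67583277] [-0.37455675 -0.76249722 -0.52754642]
{'time': 0.1, 'qpos': array([ 1.28224909,  0.70702017, -0.02757765,  1.4849019 ,  0.02195043,
        0.95090661, -0.07552971]), 'dq': array([ 0.00013976,  0.00069253,  0.00104962, -0.00042249,  0.0003432 ,
       -0.00201246, -0.00134816]), 'tau': array([ 1.77923510e-03, -8.84293914e+01,  1.23663168e+00, -2.36449224e+01,
        1.70271605e-02,  5.14795363e-03, -7.74337923e-05]), 'tcp_pos': array([ 0.14044218, -0.55736274,  0.23089824]), 'orientation': array([-3.14065745e+00,  1.22554640e-05,  2.46757156e-01]), 'wrist_force': array([ 0.08417185, -0.35013893,  0.78753423]), 'wrist_torque': array([0.02226603, 0.02569221, 0.01825822]), 'gripper_force': 0.0, 'opening': 1.001784987193389}
```

View pics/top0.png

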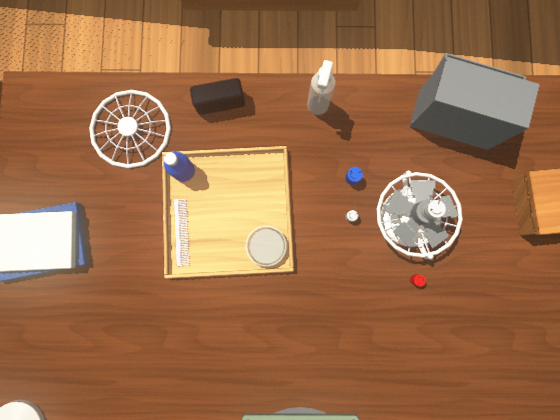

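View pics/sc0.png

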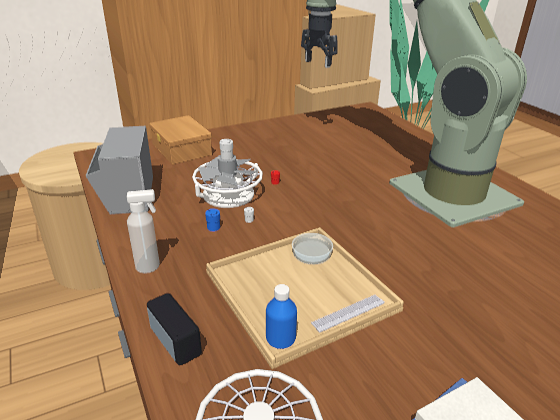

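The top view shows the fan at (420,213) with the nut at about (437,208), the tray at about (228,212), the votive holder at (267,247), the bottle at (178,165) and the comb at (181,232). The look-alike nuts are lying loose at (352,215), (355,175) and (420,281).

Run:
```python
from h import *
p=cv2.imread('pics/top0.png'); d=np.load('pics/top0.npy'); C=cloud('top',d)
ok=d>0
reg=np.zeros(d.shape,bool); reg[165:262,370:470]=1
m=reg&ok&(C[...,2]>.155)&(C[...,2]<.172)
v,u=np.nonzero(m); c=np.array(cv2.minEnclosingCircle(np.stack([u,v],1).astype(np.float32))[0]); print('nut top n',m.sum(),c,ray('top',*c,.162), C[m].mean(0))
print('surface z',np.median(C[300:380,100:250,2]))
m=reg&ok&(abs(C[...,2]-.116)<.006); print('hub',m.sum(),C[m].mean(0))
m=reg&ok&(abs(C[...,2]-.063)<.006); P=C[m]; 
# rim circle fit
v,u=np.nonzero(m)
A=np.c_[2*P[:,:2],np.ones(len(P))];s=np.linalg.lstsq(A,(P[:,:2]**2).sum(1),rcond=None)[0];
for _ in range(8):
    r=np.hypot(*(P[:,:2]-s[:2]).T); k=abs(r-.094)<.008; A=np.c_[2*P[k][:,:2],np.ones(k.sum())];s=np.linalg.lstsq(A,(P[k][:,:2]**2).sum(1),rcond=None)[0]
print('rim',s[:2],np.sqrt(s[2]+s[:2]@s[:2]),k.sum())
# votive: depth in tray
hsv=cv2.cvtColor(p,cv2.COLOR_BGR2HSV)
g=((hsv[...,1]<90)&(hsv[...,2]>70)); g2=np.zeros_like(g); g2[222:270,243:292]=g[222:270,243:292]
v,u=np.nonzero(g2); c,r=cv2.minEnclosingCircle(np.stack([u,v],1).astype(np.float32)); print('votive',c,r,ray('top',*c,.032))
# tray walls
t=np.zeros(d.shape,bool); t[135:290,150:305]=1
t&=ok&(C[...,2]>.018)&(C[...,2]<.03)
n,L,S,_=cv2.connectedComponentsWithStats(t.astype(np.uint8)); 
P=C[t][:,:2].astype(np.float32)*1000; print('tray',cv2.minAreaRect(P), cv2.boxPoints(cv2.minAreaRect(P)).tolist())
crop=cv2.resize(p[160:265,365:475],None,fx=5.5,fy=5.5,interpolation=cv2.INTER_CUBIC)
s0=cv2.imread('pics/sc0.png')[125:230,180:290]
cv2.imwrite('pics/crop0.png',cv2.resize(p[180:245,395:475],(800,600*65//60),interpolation=cv2.INTER_CUBIC)[:600])
```

```text
nut top n 258 [435.25805664 208.04838562] [ 0.5858355  -0.26279541  0.162     ] [ 0.58573954 -0.26348106  0.16092883]
surface z -0.0007080263228178864
hub 194 [ 0.58239669 -0.25505067  0.1153208 ]
rim [ 0.5857496  -0.26381705] 0.09203987873057912 981
votive (265.5531921386719, 245.53404235839844) 20.94358253479004 [0.51300796 0.08150981 0.032     ]
tray ((596.121826171875, 176.22125244140625), (300.1676330566406, 300.37353515625), 3.340606927871704) [[437.54144287109375, 317.4072265625], [455.04461669921875, 17.544071197509766], [754.7022094726562, 35.0352783203125], [737.1990356445312, 334.8984375]]
```

View pics/crop0.png

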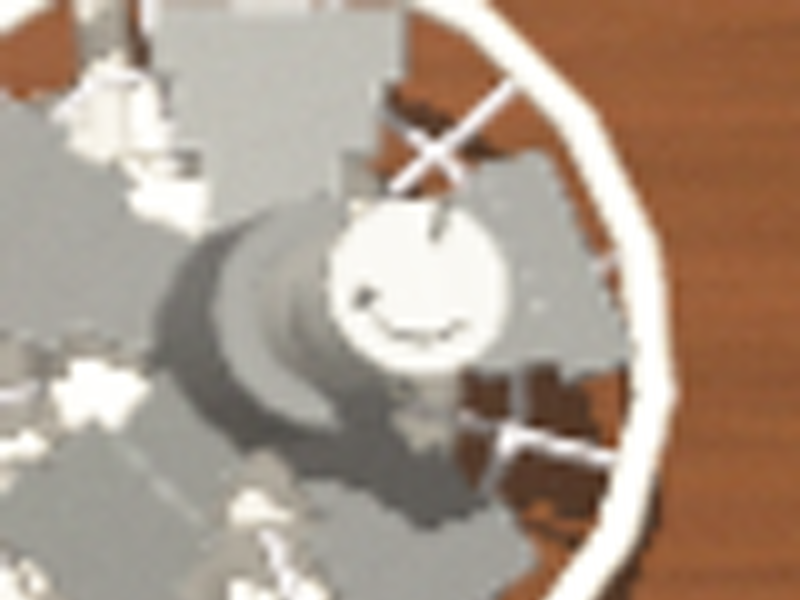

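The nut's line points about 17° clockwise of world +x. The nut's axis is at (0.586, -0.263). I'll move above it.

Emit:
step_arm([
  {"tx":0.03,"ty":0.02,"tz":0,"turn":0.09,"gripper":0.085},
  {"tx":0.06,"ty":0.04,"tz":0,"turn":0.18,"gripper":0.085},
  {"tx":0.09,"ty":0.06,"tz":0,"turn":0.27,"gripper":0.085},
  {"tx":0.12,"ty":0.08,"tz":0,"turn":0.36,"gripper":0.085},
  {"tx":0.15,"ty":0.1,"tz":0,"turn":0.45,"gripper":0.085},
  {"tx":0.18,"ty":0.12,"tz":0,"turn":0.54,"gripper":0.085},
  {"tx":0.21,"ty":0.14,"tz":0,"turn":0.63,"gripper":0.085},
  {"tx":0.24,"ty":0.16,"tz":0,"turn":0.72,"gripper":0.085},
  {"tx":0.27,"ty":0.18,"tz":0,"turn":0.81,"gripper":0.085},
  {"tx":0.3,"ty":0.2,"tz":0,"turn":0.9,"gripper":0.085},
], grip_force=40)

```text
time: 0.93
tcp_pos: [0.4417, -0.3563, 0.2312]
orientation: [-3.141, 0.0, 1.151]
wrist_force: [0.6, -0.4, 0.4]
opening: 0.998
gripper_force: 0.0
```

Emit:
step_arm([
  {"tx":0.03,"ty":0.02,"tz":0,"turn":0.0,"gripper":0.085},
  {"tx":0.06,"ty":0.04,"tz":0,"turn":0.0,"gripper":0.085},
  {"tx":0.09,"ty":0.06,"tz":0,"turn":0.0,"gripper":0.085},
  {"tx":0.12,"ty":0.08,"tz":0,"turn":0.0,"gripper":0.085},
  {"tx":0.14,"ty":0.09,"tz":0,"turn":0.0,"gripper":0.085},
  {"tx":0.1455,"ty":0.0945,"tz":0,"turn":0.0,"gripper":0.085},
  {"tx":0.1455,"ty":0.0945,"tz":0,"turn":0.0,"gripper":0.085},
  {"tx":0.1455,"ty":0.0945,"tz":0,"turn":0.0,"gripper":0.085},
  {"tx":0.1455,"ty":0.0945,"tz":0,"turn":0.0,"gripper":0.085},
  {"tx":0.1455,"ty":0.0945,"tz":0,"turn":0.0,"gripper":0.085},
])

```text
time: 1.77
tcp_pos: [0.5851, -0.2642, 0.2315]
orientation: [-3.142, 0.001, 1.145]
wrist_force: [0.5, -1.4, -0.6]
opening: 0.992
gripper_force: 0.0
```

Run:
```python
from h import *
for f,n in(('sc0','scene'),('top0','top')):
    d=np.load(f'pics/{f}.npy'); C=cloud(n,d); ok=d>0
    near=ok&(np.hypot(C[...,0]-.586,C[...,1]+.263)<.12)
    P=C[near&(abs(C[...,2]-.062)<.008)][:,:2]; s=np.array([.586,-.263])
    for _ in range(10):
        r=np.hypot(*(P-s[:2]).T); k=abs(r-.094)<.006; A=np.c_[2*P[k],np.ones(k.sum())];s=np.linalg.lstsq(A,(P[k]**2).sum(1),rcond=None)[0]
    print(n,'rim',s[:2],np.sqrt(s[2]+s[:2]@s[:2]))
    Q=C[near&(C[...,2]>.145)&(C[...,2]<.18)]; print('nuttop z',np.percentile(Q[:,2],[50,90,98]), 'mid range', (Q.min(0)+Q.max(0))/2, Q[Q[:,2]>.157].mean(0))
    T=C[ok&(C[...,2]>.1)&(C[...,0]>.5)&(C[...,0]<.9)&(C[...,1]>-.2)&(C[...,1]<.2)]; 
    if len(T): print('spray',T.min(0),T.max(0))
```

```text
scene rim [ 0.58593253 -0.26438372] 0.09251635324724995
nuttop z [0.16177775 0.16601485 0.16678915] mid range [ 0.5846045  -0.26393156  0.15633817] [ 0.58634882 -0.26035258  0.16358424]
spray [ 0.82780532 -0.05311969  0.10018067] [ 0.89220155 -0.0145948   0.19443045]
top rim [ 0.58568402 -0.26372006] 0.0921562838499566
nuttop z [0.16078458 0.16267167 0.16389002] mid range [ 0.58561134 -0.26356745  0.15525176] [ 0.5857903  -0.26399002  0.16114222]
spray [ 0.82820989 -0.06761713  0.10000418] [ 0.88769363 -0.01595665  0.19314796]
```

Emit:
step_arm([
  {"tx":0.0005,"ty":0,"tz":-0.02,"turn":0.0,"gripper":0.085},
  {"tx":0.0005,"ty":0,"tz":-0.04,"turn":0.0,"gripper":0.08},
  {"tx":0.0005,"ty":0,"tz":-0.06,"turn":0.0,"gripper":0.075},
  {"tx":0.0005,"ty":0,"tz":-0.08,"turn":0.0,"gripper":0.07},
  {"tx":0.0005,"ty":0,"tz":-0.095,"turn":0.0,"gripper":0.06},
  {"tx":0.0005,"ty":0,"tz":-0.101,"turn":0.0,"gripper":0.06},
  {"tx":0.0005,"ty":0,"tz":-0.101,"turn":0.0,"gripper":0.055},
  {"tx":0.0005,"ty":0,"tz":-0.101,"turn":0.0,"gripper":0.05},
  {"tx":0.0005,"ty":0,"tz":-0.101,"turn":0.0,"gripper":0.05},
  {"tx":0.0005,"ty":0,"tz":-0.101,"turn":0.0,"gripper":0.05},
], grip_force=25)

```text
time: 2.6
tcp_pos: [0.5868, -0.2633, 0.1313]
orientation: [3.14, -0.0, 1.147]
wrist_force: [-0.1, 0.1, 0.4]
opening: 0.584
gripper_force: 0.0
```

Emit:
step_arm([
  {"tx":0,"ty":0,"tz":0,"turn":0.0,"gripper":0.045},
  {"tx":0,"ty":0,"tz":0,"turn":0.0,"gripper":0.042},
  {"tx":0,"ty":0,"tz":0,"turn":0.0,"gripper":0.04},
  {"tx":0,"ty":0,"tz":0,"turn":0.0,"gripper":0.038},
  {"tx":0,"ty":0,"tz":0,"turn":0.0,"gripper":0.036},
  {"tx":0,"ty":0,"tz":0,"turn":0.0,"gripper":0.03},
  {"tx":0,"ty":0,"tz":0,"turn":0.0,"gripper":0.03},
  {"tx":0,"ty":0,"tz":0,"turn":0.0,"gripper":0.03},
  {"tx":0,"ty":0,"tz":0,"turn":0.0,"gripper":0.03},
  {"tx":0,"ty":0,"tz":0,"turn":0.0,"gripper":0.03},
])

```text
time: 3.43
tcp_pos: [0.5865, -0.2631, 0.1304]
orientation: [3.141, -0.0, 1.147]
wrist_force: [-1.0, 0.5, 5.2]
opening: 0.411
gripper_force: 24.9
```

Run:
```python
from h import *
s=state(); print({k:s[k] for k in('qpos','wrist_force','tcp_pos','wrist_torque')})
b,_=shot('scene','sc1'); p=cv2.imread('pics/sc1.png'); cv2.imwrite('pics/sc1c.png',cv2.resize(p[90:220,150:310],(800,600),interpolation=cv2.INTER_CUBIC)[:600])
```

```text
{'qpos': array([ 0.45942448,  0.93451733, -0.19980214,  1.32412748,  0.2047658 ,
        0.90273988, -0.21232587]), 'wrist_force': array([-1.04210544,  0.52545697,  5.17804876]), 'tcp_pos': array([ 0.58654358, -0.26305989,  0.13039585]), 'wrist_torque': array([ 0.0654982 ,  0.13213355, -0.01167522])}
```

View pics/sc1c.png

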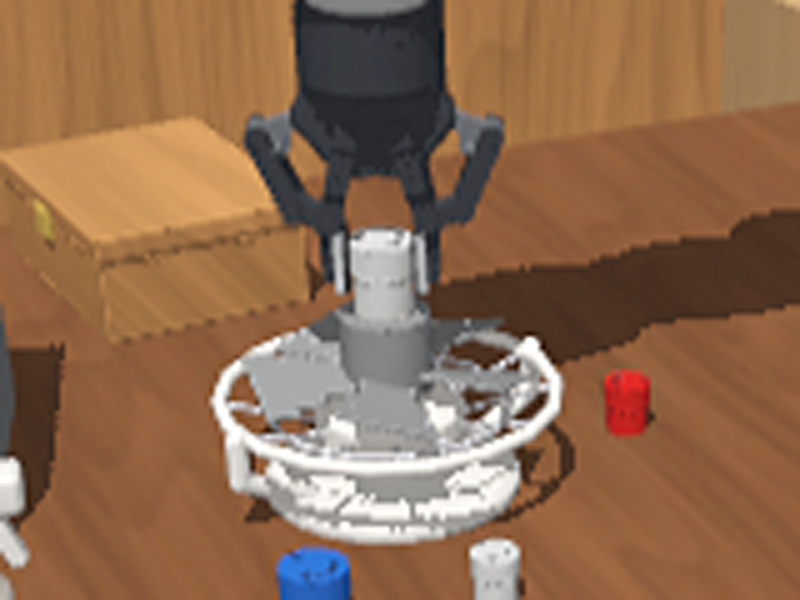

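Emit:
step_arm([
  {"tx":0,"ty":0,"tz":0.0003,"turn":-0.1,"gripper":0.03},
  {"tx":0,"ty":0,"tz":0.0007,"turn":-0.2,"gripper":0.03},
  {"tx":0,"ty":0,"tz":0.001,"turn":-0.3,"gripper":0.03},
  {"tx":0,"ty":0,"tz":0.0014,"turn":-0.4,"gripper":0.03},
  {"tx":0,"ty":0,"tz":0.0018,"turn":-0.5,"gripper":0.03},
  {"tx":0,"ty":0,"tz":0.0021,"turn":-0.6,"gripper":0.03},
  {"tx":0,"ty":0,"tz":0.0025,"turn":-0.7,"gripper":0.03},
  {"tx":0,"ty":0,"tz":0.0028,"turn":-0.8,"gripper":0.03},
  {"tx":0,"ty":0,"tz":0.0032,"turn":-0.9,"gripper":0.03},
  {"tx":0,"ty":0,"tz":0.0035,"turn":-1.0,"gripper":0.03},
], grip_force=35)

```text
time: 4.32
tcp_pos: [0.5871, -0.2636, 0.1338]
orientation: [3.14, -0.001, 0.142]
wrist_force: [5.1, -4.4, -1.8]
opening: 0.41
gripper_force: 35.1
```

Emit:
step_arm([
  {"tx":0,"ty":0,"tz":0.0003,"turn":-0.11,"gripper":0.03},
  {"tx":0,"ty":0,"tz":0.0007,"turn":-0.22,"gripper":0.03},
  {"tx":0,"ty":0,"tz":0.001,"turn":-0.33,"gripper":0.03},
  {"tx":0,"ty":0,"tz":0.0014,"turn":-0.44,"gripper":0.03},
  {"tx":0,"ty":0,"tz":0.0018,"turn":-0.55,"gripper":0.03},
  {"tx":0,"ty":0,"tz":0.0021,"turn":-0.66,"gripper":0.03},
  {"tx":0,"ty":0,"tz":0.0025,"turn":-0.77,"gripper":0.03},
  {"tx":0,"ty":0,"tz":0.003,"turn":-0.88,"gripper":0.03},
  {"tx":0,"ty":0,"tz":0.0035,"turn":-1.0,"gripper":0.03},
  {"tx":0,"ty":0,"tz":0.0038,"turn":-1.1,"gripper":0.03},
])

```text
time: 5.15
tcp_pos: [0.5866, -0.265, 0.1377]
orientation: [3.14, -0.003, -0.96]
wrist_force: [2.1, -11.2, -2.5]
opening: 0.408
gripper_force: 35.3
```

Emit:
step_arm([
  {"tx":0,"ty":0,"tz":0,"turn":0,"gripper":0.03},
  {"tx":0,"ty":0,"tz":0,"turn":0,"gripper":0.03},
  {"tx":0,"ty":0,"tz":0,"turn":0,"gripper":0.03},
  {"tx":0,"ty":0,"tz":0.001,"turn":0,"gripper":0.03},
  {"tx":0,"ty":0,"tz":0.002,"turn":0,"gripper":0.03},
  {"tx":0,"ty":0,"tz":0.003,"turn":0,"gripper":0.03},
  {"tx":0,"ty":0,"tz":0.003,"turn":0,"gripper":0.03},
  {"tx":0,"ty":0,"tz":0.003,"turn":0,"gripper":0.03},
  {"tx":0,"ty":0,"tz":0.003,"turn":0,"gripper":0.03},
  {"tx":0,"ty":0,"tz":0.003,"turn":0,"gripper":0.03},
])

```text
time: 5.98
tcp_pos: [0.586, -0.2649, 0.1404]
orientation: [3.14, -0.002, -0.954]
wrist_force: [-1.0, -9.2, -2.8]
opening: 0.407
gripper_force: 36.2
```

Run:
```python
from h import *
s=state(); print({k:s[k] for k in('qpos','wrist_force','tcp_pos','wrist_torque')})
b,_=shot('scene','sc2'); p=cv2.imread('pics/sc2.png'); cv2.imwrite('pics/sc2c.png',cv2.resize(p[115:175,190:270],(800,600),interpolation=cv2.INTER_CUBIC)[:600])
```

```text
{'qpos': array([ 0.20959332,  0.95342466,  0.38632186,  1.32537144, -0.38816973,
        0.93571649, -1.84657282]), 'wrist_force': array([-0.98244891, -9.21985548, -2.79765869]), 'tcp_pos': array([ 0.58597281, -0.26488601,  0.14043278]), 'wrist_torque': array([-2.22296259,  0.09305309, -0.01997625])}
```

View pics/sc2c.png

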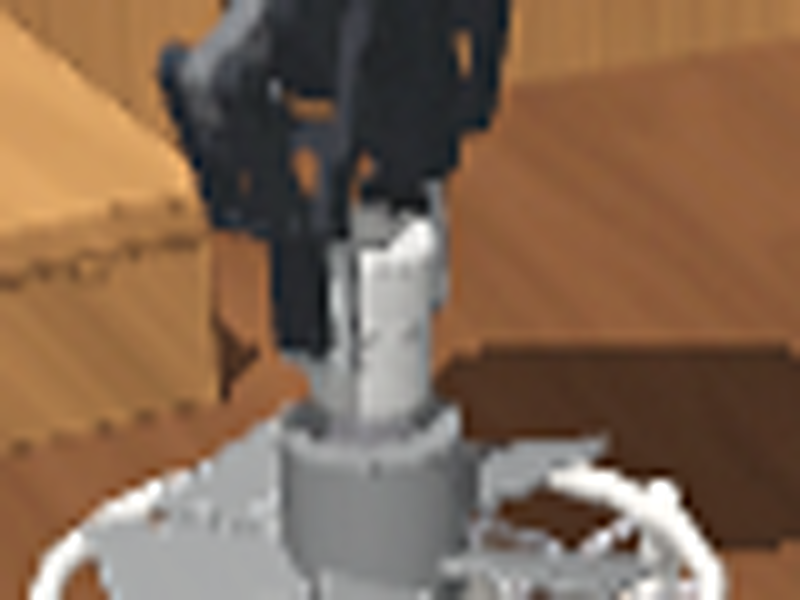

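Nut gripped at crop (390,290) and raised off the hub. I'll lift it gently while watching the force.

Emit:
step_arm([
  {"tx":0,"ty":-0.001,"tz":0.001,"turn":0,"gripper":0.03},
  {"tx":0,"ty":-0.001,"tz":0.002,"turn":0,"gripper":0.03},
  {"tx":0,"ty":-0.001,"tz":0.003,"turn":0,"gripper":0.03},
  {"tx":0,"ty":-0.001,"tz":0.004,"turn":0,"gripper":0.03},
  {"tx":0,"ty":-0.001,"tz":0.005,"turn":0,"gripper":0.03},
  {"tx":0,"ty":-0.001,"tz":0.006,"turn":0,"gripper":0.03},
  {"tx":0,"ty":-0.001,"tz":0.007,"turn":0,"gripper":0.03},
  {"tx":0,"ty":-0.001,"tz":0.008,"turn":0,"gripper":0.03},
  {"tx":0,"ty":-0.001,"tz":0.009,"turn":0,"gripper":0.03},
  {"tx":0,"ty":-0.001,"tz":0.01,"turn":0,"gripper":0.03},
])

```text
time: 6.87
tcp_pos: [0.5866, -0.2637, 0.1506]
orientation: [-3.141, 0.0, -0.953]
wrist_force: [0.3, 0.8, -0.5]
opening: 0.411
gripper_force: 36.4
```

Run:
```python
from h import *
s=state(); print({k:s[k] for k in('opening','wrist_force','tcp_pos','wrist_torque')})
b,_=shot('scene','sc3'); p=cv2.imread('pics/sc3.png'); cv2.imwrite('pics/sc3c.png',cv2.resize(p[115:175,190:270],(800,600),interpolation=cv2.INTER_CUBIC)[:600])
```

```text
{'opening': 0.41110361335271683, 'wrist_force': array([ 0.25615003,  0.791168  , -0.45427705]), 'tcp_pos': array([ 0.58658924, -0.26371778,  0.15062347]), 'wrist_torque': array([-0.03422697,  0.04487354,  0.0128579 ])}
```

View pics/sc3c.png

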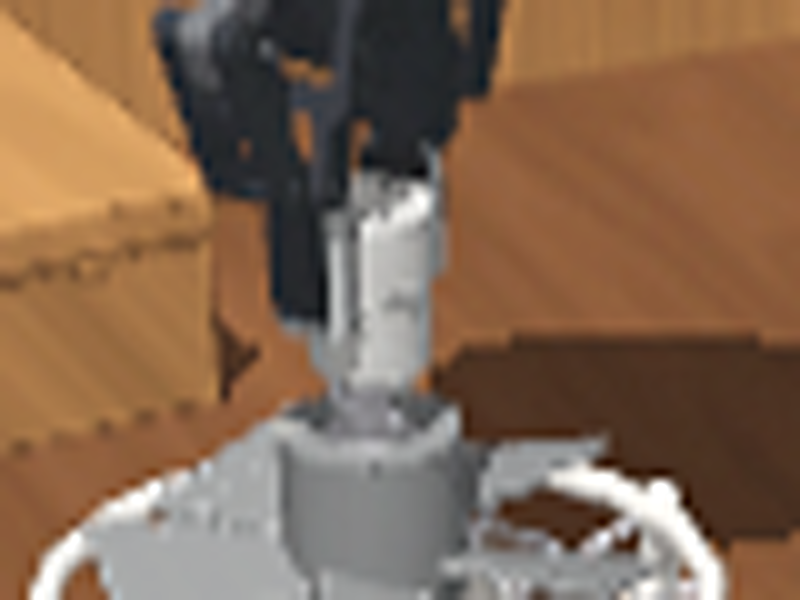

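The nut lifts free and the shaft shows below it at crop (370,410). Next: raise it and carry it to the votive holder.

Emit:
step_arm([
  {"tx":0,"ty":0,"tz":0.01,"turn":0,"gripper":0.03},
  {"tx":0,"ty":0,"tz":0.02,"turn":0,"gripper":0.03},
  {"tx":0,"ty":0,"tz":0.03,"turn":0,"gripper":0.03},
  {"tx":0,"ty":0,"tz":0.04,"turn":0.0,"gripper":0.03},
  {"tx":0,"ty":0,"tz":0.045,"turn":0.1,"gripper":0.03},
  {"tx":-0.005,"ty":0.02,"tz":0.045,"turn":0.2,"gripper":0.03},
  {"tx":-0.01,"ty":0.04,"tz":0.045,"turn":0.3,"gripper":0.03},
  {"tx":-0.015,"ty":0.06,"tz":0.045,"turn":0.4,"gripper":0.03},
  {"tx":-0.02,"ty":0.085,"tz":0.045,"turn":0.5,"gripper":0.03},
  {"tx":-0.025,"ty":0.11,"tz":0.045,"turn":0.6,"gripper":0.03},
])

```text
time: 7.75
tcp_pos: [0.5612, -0.1533, 0.1966]
orientation: [-3.141, -0.001, -0.349]
wrist_force: [1.5, 0.6, -0.4]
opening: 0.408
gripper_force: 36.4
```

Emit:
step_arm([
  {"tx":-0.005,"ty":0.025,"tz":0,"turn":0.1,"gripper":0.03},
  {"tx":-0.01,"ty":0.05,"tz":0,"turn":0.2,"gripper":0.03},
  {"tx":-0.015,"ty":0.075,"tz":0,"turn":0.3,"gripper":0.03},
  {"tx":-0.02,"ty":0.1,"tz":0,"turn":0.4,"gripper":0.03},
  {"tx":-0.025,"ty":0.125,"tz":0,"turn":0.5,"gripper":0.03},
  {"tx":-0.03,"ty":0.15,"tz":0,"turn":0.6,"gripper":0.03},
  {"tx":-0.035,"ty":0.175,"tz":0,"turn":0.7,"gripper":0.03},
  {"tx":-0.04,"ty":0.2,"tz":0,"turn":0.8,"gripper":0.03},
  {"tx":-0.045,"ty":0.22,"tz":0,"turn":0.9,"gripper":0.03},
  {"tx":-0.0485,"ty":0.235,"tz":0,"turn":1.0,"gripper":0.03},
])

```text
time: 8.58
tcp_pos: [0.5127, 0.0829, 0.1965]
orientation: [3.141, -0.001, 0.653]
wrist_force: [0.2, 0.9, -0.1]
opening: 0.409
gripper_force: 36.4
```

Emit:
step_arm([
  {"tx":0,"ty":0,"tz":-0.005,"turn":0.1,"gripper":0.03},
  {"tx":0,"ty":0,"tz":-0.02,"turn":0.2,"gripper":0.03},
  {"tx":0,"ty":0,"tz":-0.035,"turn":0.3,"gripper":0.03},
  {"tx":0,"ty":0,"tz":-0.05,"turn":0.4,"gripper":0.03},
  {"tx":0,"ty":0,"tz":-0.065,"turn":0.4,"gripper":0.03},
  {"tx":0,"ty":0,"tz":-0.08,"turn":0.4,"gripper":0.03},
  {"tx":0,"ty":0,"tz":-0.09,"turn":0.4,"gripper":0.03},
  {"tx":0,"ty":0,"tz":-0.095,"turn":0.4,"gripper":0.03},
  {"tx":0,"ty":0,"tz":-0.095,"turn":0.4,"gripper":0.03},
  {"tx":0,"ty":0,"tz":-0.095,"turn":0.4,"gripper":0.03},
])

```text
time: 9.42
tcp_pos: [0.5132, 0.081, 0.1011]
orientation: [3.141, -0.0, 1.047]
wrist_force: [0.7, 0.1, 0.8]
opening: 0.407
gripper_force: 36.4
```

Run:
```python
from h import *
s=state(); print({k:s[k] for k in('qpos','wrist_force','tcp_pos')})
b,_=shot('scene','sc4'); p=cv2.imread('pics/sc4.png'); cv2.imwrite('pics/sc4c.png',cv2.resize(p[160:310,220:420],(800,600),interpolation=cv2.INTER_CUBIC)[:600])
t=s['tcp_pos']
f=lambda P:(proj('scene',P)-[220,160])*4
print('nut bottom axis',f([t[0],t[1],t[2]-.016]),'nut base at floor z',f([t[0],t[1],.013]),'votive rim ctr',f([.513,.0815,.032]), 'rim edges',[f([.513+.048*np.cos(a),.0815+.048*np.sin(a),.032]).round() for a in np.arange(4)*np.pi/2])
```

```text
{'qpos': array([-0.16720606,  0.82438291, -0.09389767,  1.82752739,  0.14551133,
        0.4959184 , -0.88332887]), 'wrist_force': array([0.65414219, 0.06829888, 0.80462476]), 'tcp_pos': array([0.51322752, 0.08095013, 0.10114049])}
nut bottom axis [371.5600387  264.46322857] nut base at floor z [365.03728993 368.04639129] votive rim ctr [367.53226914 341.88441296] rim edges [array([293., 363.]), array([411., 388.]), array([439., 321.]), array([327., 298.])]
```

View pics/sc4c.png

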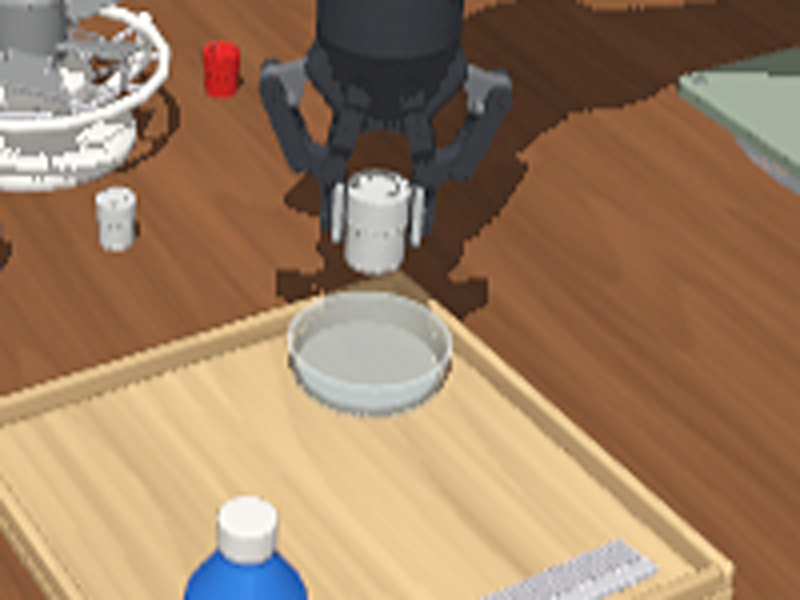

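The nut hangs at crop (375,225), centred over the holder's rim ellipse at (370,343). Now I'll lower it.

Emit:
step_arm([
  {"tx":0,"ty":0,"tz":-0.012,"turn":0,"gripper":0.03},
  {"tx":0,"ty":0,"tz":-0.024,"turn":0,"gripper":0.03},
  {"tx":0,"ty":0,"tz":-0.036,"turn":0,"gripper":0.03},
  {"tx":0,"ty":0,"tz":-0.046,"turn":0,"gripper":0.03},
  {"tx":0,"ty":0,"tz":-0.054,"turn":0,"gripper":0.03},
  {"tx":0,"ty":0,"tz":-0.06,"turn":0,"gripper":0.03},
  {"tx":0,"ty":0,"tz":-0.064,"turn":0,"gripper":0.03},
  {"tx":0,"ty":0,"tz":-0.067,"turn":0,"gripper":0.03},
  {"tx":0,"ty":0,"tz":-0.069,"turn":0,"gripper":0.03},
  {"tx":0,"ty":0,"tz":-0.069,"turn":0,"gripper":0.03},
])

```text
time: 10.3
tcp_pos: [0.513, 0.0809, 0.0315]
orientation: [-3.141, 0.0, 1.047]
wrist_force: [0.1, -0.6, -0.8]
opening: 0.407
gripper_force: 36.4
```

Emit:
step_arm([
  {"tx":0,"ty":0,"tz":-0.0005,"turn":0,"gripper":0.03},
  {"tx":0,"ty":0,"tz":-0.001,"turn":0,"gripper":0.03},
  {"tx":0,"ty":0,"tz":-0.0015,"turn":0,"gripper":0.03},
  {"tx":0,"ty":0,"tz":-0.002,"turn":0,"gripper":0.03},
  {"tx":0,"ty":0,"tz":-0.0025,"turn":0,"gripper":0.03},
  {"tx":0,"ty":0,"tz":-0.0025,"turn":0,"gripper":0.03},
  {"tx":0,"ty":0,"tz":-0.0025,"turn":0,"gripper":0.03},
  {"tx":0,"ty":0,"tz":-0.0025,"turn":0,"gripper":0.03},
  {"tx":0,"ty":0,"tz":-0.0025,"turn":0,"gripper":0.03},
  {"tx":0,"ty":0,"tz":-0.0025,"turn":0,"gripper":0.03},
])

```text
time: 11.13
tcp_pos: [0.513, 0.0809, 0.0291]
orientation: [-3.142, -0.0, 1.047]
wrist_force: [0.2, -0.1, -0.2]
opening: 0.41
gripper_force: 36.4
```

Emit:
step_arm([
  {"tx":0,"ty":0,"tz":-0.0005,"turn":0,"gripper":0.03},
  {"tx":0,"ty":0,"tz":-0.001,"turn":0,"gripper":0.03},
  {"tx":0,"ty":0,"tz":-0.0015,"turn":0,"gripper":0.03},
  {"tx":0,"ty":0,"tz":-0.002,"turn":0,"gripper":0.03},
  {"tx":0,"ty":0,"tz":-0.002,"turn":0,"gripper":0.03},
  {"tx":0,"ty":0,"tz":-0.002,"turn":0,"gripper":0.03},
  {"tx":0,"ty":0,"tz":-0.002,"turn":0,"gripper":0.03},
  {"tx":0,"ty":0,"tz":-0.002,"turn":0,"gripper":0.03},
  {"tx":0,"ty":0,"tz":-0.002,"turn":0,"gripper":0.03},
  {"tx":0,"ty":0,"tz":-0.002,"turn":0,"gripper":0.03},
])

```text
time: 11.97
tcp_pos: [0.5132, 0.0813, 0.0275]
orientation: [3.141, -0.001, 1.047]
wrist_force: [-0.3, 1.4, 11.5]
opening: 0.41
gripper_force: 37.4
```

Emit:
step_arm([
  {"tx":0,"ty":0,"tz":0.0005,"turn":0,"gripper":0.034},
  {"tx":0,"ty":0,"tz":0.0005,"turn":0,"gripper":0.036},
  {"tx":0,"ty":0,"tz":0.0005,"turn":0,"gripper":0.04},
  {"tx":0,"ty":0,"tz":0.0005,"turn":0,"gripper":0.044},
  {"tx":0,"ty":0,"tz":0.0005,"turn":0,"gripper":0.048},
  {"tx":0,"ty":0,"tz":0.0005,"turn":0,"gripper":0.052},
  {"tx":0,"ty":0,"tz":0.0005,"turn":0,"gripper":0.054},
  {"tx":0,"ty":0,"tz":0.0005,"turn":0,"gripper":0.054},
  {"tx":0,"ty":0,"tz":0.0005,"turn":0,"gripper":0.054},
  {"tx":0,"ty":0,"tz":0.0005,"turn":0,"gripper":0.054},
])

```text
time: 12.8
tcp_pos: [0.513, 0.081, 0.0276]
orientation: [-3.141, 0.0, 1.047]
wrist_force: [0.8, -0.5, 0.2]
opening: 0.63
gripper_force: 0.0
```

Emit:
step_arm([
  {"tx":0,"ty":0,"tz":0.005,"turn":0,"gripper":0.054},
  {"tx":0,"ty":0,"tz":0.015,"turn":0,"gripper":0.054},
  {"tx":0,"ty":0,"tz":0.03,"turn":0,"gripper":0.054},
  {"tx":0,"ty":0,"tz":0.05,"turn":0,"gripper":0.054},
  {"tx":0,"ty":0,"tz":0.08,"turn":0,"gripper":0.054},
  {"tx":0,"ty":0,"tz":0.11,"turn":0,"gripper":0.06},
  {"tx":0,"ty":0,"tz":0.14,"turn":0,"gripper":0.07},
  {"tx":0,"ty":0,"tz":0.17,"turn":0,"gripper":0.08},
  {"tx":0,"ty":0,"tz":0.175,"turn":0,"gripper":0.085},
  {"tx":0,"ty":0,"tz":0.175,"turn":0,"gripper":0.085},
])

```text
time: 13.63
tcp_pos: [0.5136, 0.081, 0.205]
orientation: [3.139, -0.002, 1.047]
wrist_force: [-0.0, 0.1, 0.4]
opening: 0.994
gripper_force: 0.0
```

Run:
```python
from h import *
s=state(); print(s['tcp_pos'],s['orientation'])
b,_=shot('scene','sc5'); p=cv2.imread('pics/sc5.png'); cv2.imwrite('pics/sc5c.png',p[120:310,180:420].repeat(3,0).repeat(3,1))
d=np.load('pics/sc5.npy');C=cloud('scene',d);m=(d>0)&(C[...,2]>.1)&(C[...,2]<.17)&(np.hypot(C[...,0]-.586,C[...,1]+.264)<.05)
print('shaft/hub',C[m].min(0),C[m].max(0))
m=(d>0)&(C[...,2]>.05)&(C[...,2]<.075)&(np.hypot(C[...,0]-.513,C[...,1]-.08)<.05);print('nut top',m.sum(),C[m].mean(0) if m.any() else 0)
```

```text
[0.51356717 0.08099303 0.20497633] [ 3.13880757e+00 -2.48714620e-03  1.04655586e+00]
shaft/hub [ 0.56249892 -0.29118248  0.1001755 ] [ 0.60960491 -0.23853586  0.14407421]
nut top 174 [0.51377261 0.08284725 0.05975677]
```

View pics/sc5c.png

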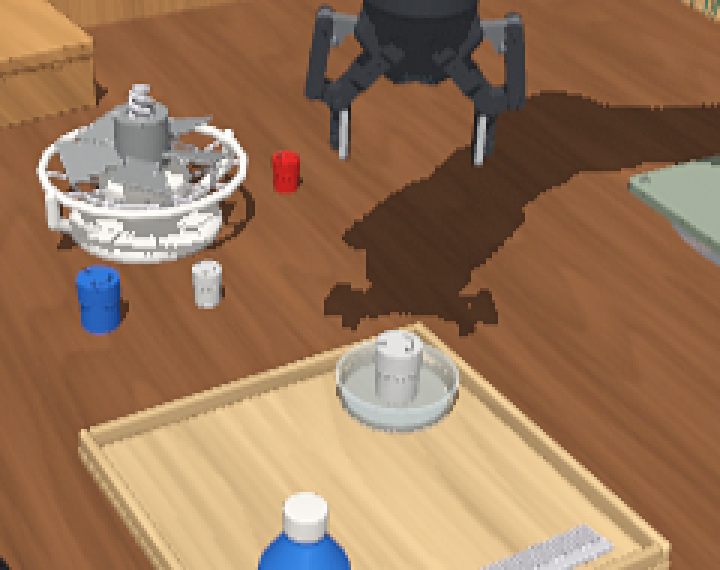

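The nut stands upright in the votive holder at crop (398,370), and the blade is still on its shaft at (142,135). Back to the fan.

Emit:
step_arm([
  {"tx":0.007,"ty":-0.034,"tz":0,"turn":0,"gripper":0.085},
  {"tx":0.014,"ty":-0.069,"tz":0,"turn":0,"gripper":0.085},
  {"tx":0.021,"ty":-0.103,"tz":0,"turn":0,"gripper":0.085},
  {"tx":0.029,"ty":-0.138,"tz":0,"turn":0,"gripper":0.085},
  {"tx":0.036,"ty":-0.172,"tz":0,"turn":0,"gripper":0.085},
  {"tx":0.043,"ty":-0.207,"tz":0,"turn":0,"gripper":0.085},
  {"tx":0.051,"ty":-0.241,"tz":0,"turn":0,"gripper":0.085},
  {"tx":0.058,"ty":-0.276,"tz":0,"turn":0,"gripper":0.085},
  {"tx":0.066,"ty":-0.31,"tz":0,"turn":0,"gripper":0.085},
  {"tx":0.073,"ty":-0.345,"tz":0,"turn":0,"gripper":0.085},
])

```text
time: 14.52
tcp_pos: [0.5856, -0.2656, 0.2012]
orientation: [-3.139, 0.0, 1.047]
wrist_force: [0.7, 0.8, 0.2]
opening: 0.994
gripper_force: 0.0
```

Emit:
step_arm([
  {"tx":0,"ty":0,"tz":0,"turn":0,"gripper":0.085},
  {"tx":0,"ty":0,"tz":0,"turn":0,"gripper":0.085},
  {"tx":0,"ty":0,"tz":-0.02,"turn":0,"gripper":0.085},
  {"tx":0,"ty":0,"tz":-0.04,"turn":0,"gripper":0.085},
  {"tx":0,"ty":0,"tz":-0.06,"turn":0,"gripper":0.085},
  {"tx":0,"ty":0,"tz":-0.075,"turn":0,"gripper":0.08},
  {"tx":0,"ty":0,"tz":-0.09,"turn":0,"gripper":0.075},
  {"tx":0,"ty":0,"tz":-0.105,"turn":0,"gripper":0.07},
  {"tx":0,"ty":0,"tz":-0.115,"turn":0,"gripper":0.065},
  {"tx":0,"ty":0,"tz":-0.117,"turn":0,"gripper":0.062},
])

```text
time: 15.35
tcp_pos: [0.5852, -0.2627, 0.0835]
orientation: [-3.138, 0.0, 1.048]
wrist_force: [-0.8, -0.3, -0.1]
opening: 0.72
gripper_force: 0.0
```

Emit:
step_arm([
  {"tx":0,"ty":0,"tz":0,"turn":0,"gripper":0.06},
  {"tx":0,"ty":0,"tz":0,"turn":0,"gripper":0.057},
  {"tx":0,"ty":0,"tz":0,"turn":0,"gripper":0.055},
  {"tx":0,"ty":0,"tz":0,"turn":0,"gripper":0.053},
  {"tx":0,"ty":0,"tz":0,"turn":0,"gripper":0.05},
  {"tx":0,"ty":0,"tz":0,"turn":0,"gripper":0.045},
  {"tx":0,"ty":0,"tz":0,"turn":0,"gripper":0.043},
  {"tx":0,"ty":0,"tz":0,"turn":0,"gripper":0.043},
  {"tx":0,"ty":0,"tz":0,"turn":0,"gripper":0.043},
  {"tx":0,"ty":0,"tz":0,"turn":0,"gripper":0.043},
], grip_force=40)

```text
time: 16.18
tcp_pos: [0.5863, -0.2641, 0.0865]
orientation: [3.141, -0.0, 1.047]
wrist_force: [-2.2, 1.1, 10.3]
opening: 0.574
gripper_force: 40.1
```

Run:
```python
from h import *
s=state(); print(s['tcp_pos'],s['orientation'],s['wrist_force'],s['wrist_torque'],s['opening'])
b,_=shot('scene','sc6'); p=cv2.imread('pics/sc6.png'); cv2.imwrite('pics/sc6c.png',cv2.resize(p[105:195,165:285],(800,600),interpolation=cv2.INTER_CUBIC))
```

```text
[ 0.58628184 -0.26413944  0.08652475] [ 3.14057224e+00 -2.02060195e-04  1.04660911e+00] [-2.19395283  1.08184387 10.33472532] [ 0.19455463  0.4892078  -0.05750681] 0.5741597331486249
```

View pics/sc6c.png

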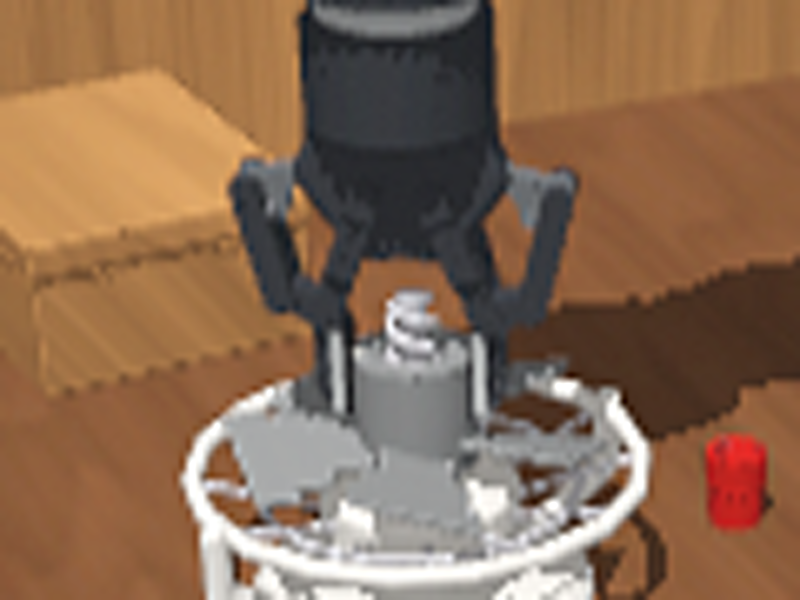

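The pads hold the hub at crop (415,400), and the shaft top is clear of the gripper body. I'll lift.

Emit:
step_arm([
  {"tx":0,"ty":0,"tz":0.004,"turn":0,"gripper":0.043},
  {"tx":0,"ty":0,"tz":0.01,"turn":0,"gripper":0.043},
  {"tx":0,"ty":0,"tz":0.018,"turn":0,"gripper":0.043},
  {"tx":0,"ty":0,"tz":0.028,"turn":0,"gripper":0.043},
  {"tx":0,"ty":0,"tz":0.038,"turn":0,"gripper":0.043},
  {"tx":0,"ty":0,"tz":0.05,"turn":0,"gripper":0.043},
  {"tx":0,"ty":0,"tz":0.062,"turn":0,"gripper":0.043},
  {"tx":0,"ty":0,"tz":0.076,"turn":0,"gripper":0.043},
  {"tx":0,"ty":0,"tz":0.09,"turn":0,"gripper":0.043},
  {"tx":0,"ty":0,"tz":0.1,"turn":0,"gripper":0.043},
], grip_force=60)

```text
time: 17.07
tcp_pos: [0.5863, -0.2641, 0.1877]
orientation: [3.14, -0.0, 1.047]
wrist_force: [-0.9, 0.2, -1.7]
opening: 0.576
gripper_force: 62.1
```

Run:
```python
from h import *
s=state(); print(s['tcp_pos'],s['orientation'],s['wrist_force'],s['wrist_torque'],s['opening'])
b,_=shot('scene','sc7'); p=cv2.imread('pics/sc7.png'); cv2.imwrite('pics/sc7c.png',cv2.resize(p[60:210,140:340],(800,600),interpolation=cv2.INTER_CUBIC))
```

```text
[ 0.5862729  -0.26413442  0.18769599] [ 3.14010277e+00 -3.05409271e-04  1.04676245e+00] [-0.8808562   0.16090353 -1.68884047] [ 0.0097036   0.01537522 -0.0070458 ] 0.5761593182329015
```

View pics/sc7c.png

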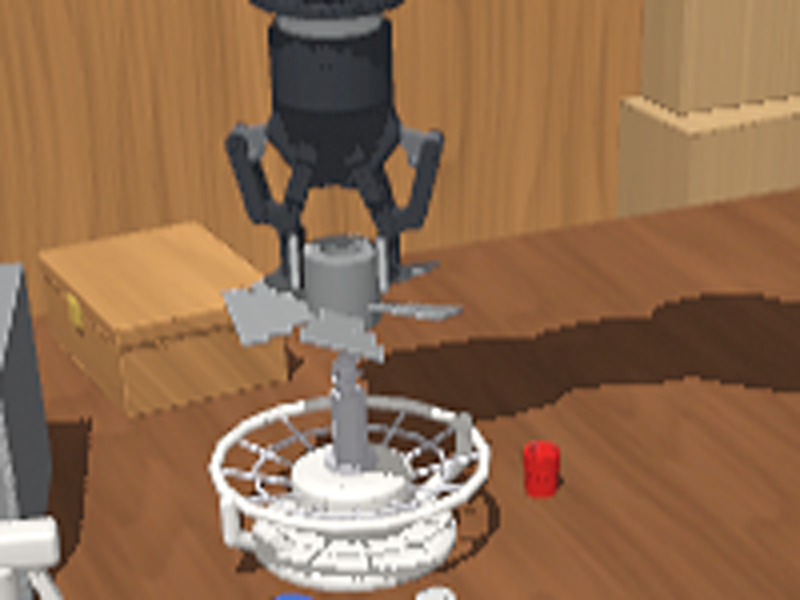

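The blade hangs level, clear of the shaft tip at crop (345,360). Next I'll carry it to the free part of the tray and lower it.

Emit:
step_arm([
  {"tx":0.003,"ty":0.02,"tz":0.005,"turn":0,"gripper":0.043},
  {"tx":0.006,"ty":0.045,"tz":0.005,"turn":0,"gripper":0.043},
  {"tx":0.01,"ty":0.075,"tz":0.005,"turn":0,"gripper":0.043},
  {"tx":0.014,"ty":0.105,"tz":0.005,"turn":0,"gripper":0.043},
  {"tx":0.018,"ty":0.135,"tz":0.005,"turn":0,"gripper":0.043},
  {"tx":0.022,"ty":0.165,"tz":0.005,"turn":0,"gripper":0.043},
  {"tx":0.027,"ty":0.195,"tz":0.005,"turn":0,"gripper":0.043},
  {"tx":0.032,"ty":0.225,"tz":0.005,"turn":0,"gripper":0.043},
  {"tx":0.037,"ty":0.255,"tz":0.005,"turn":0,"gripper":0.043},
  {"tx":0.042,"ty":0.285,"tz":0.005,"turn":0,"gripper":0.043},
])

```text
time: 17.95
tcp_pos: [0.6279, 0.0225, 0.1906]
orientation: [-3.141, 0.0, 1.047]
wrist_force: [0.3, -0.1, -2.4]
opening: 0.57
gripper_force: 62.2
```

Emit:
step_arm([
  {"tx":0.005,"ty":0.03,"tz":0,"turn":0,"gripper":0.043},
  {"tx":0.009,"ty":0.06,"tz":0,"turn":0,"gripper":0.043},
  {"tx":0.014,"ty":0.09,"tz":0,"turn":0,"gripper":0.043},
  {"tx":0.018,"ty":0.115,"tz":0,"turn":0,"gripper":0.043},
  {"tx":0.021,"ty":0.13,"tz":-0.005,"turn":0,"gripper":0.043},
  {"tx":0.021,"ty":0.133,"tz":-0.02,"turn":0,"gripper":0.043},
  {"tx":0.021,"ty":0.133,"tz":-0.04,"turn":0,"gripper":0.043},
  {"tx":0.021,"ty":0.133,"tz":-0.06,"turn":0,"gripper":0.043},
  {"tx":0.021,"ty":0.133,"tz":-0.075,"turn":0,"gripper":0.043},
  {"tx":0.021,"ty":0.133,"tz":-0.085,"turn":0,"gripper":0.043},
])

```text
time: 18.78
tcp_pos: [0.6484, 0.1531, 0.1035]
orientation: [-3.14, 0.002, 1.046]
wrist_force: [0.5, 0.4, -2.1]
opening: 0.57
gripper_force: 62.2
```

Emit:
step_arm([
  {"tx":0,"ty":0,"tz":-0.01,"turn":0,"gripper":0.043},
  {"tx":0,"ty":0,"tz":-0.02,"turn":0,"gripper":0.043},
  {"tx":0,"ty":0,"tz":-0.03,"turn":0,"gripper":0.043},
  {"tx":0,"ty":0,"tz":-0.04,"turn":0,"gripper":0.043},
  {"tx":0,"ty":0,"tz":-0.05,"turn":0,"gripper":0.043},
  {"tx":0,"ty":0,"tz":-0.058,"turn":0,"gripper":0.043},
  {"tx":0,"ty":0,"tz":-0.065,"turn":0,"gripper":0.043},
  {"tx":0,"ty":0,"tz":-0.07,"turn":0,"gripper":0.043},
  {"tx":0,"ty":0,"tz":-0.072,"turn":0,"gripper":0.043},
  {"tx":0,"ty":0,"tz":-0.072,"turn":0,"gripper":0.043},
])

```text
time: 19.62
tcp_pos: [0.6489, 0.1539, 0.0332]
orientation: [-3.141, 0.0, 1.047]
wrist_force: [-0.6, 0.3, -1.8]
opening: 0.572
gripper_force: 62.2
```

Emit:
step_arm([
  {"tx":0,"ty":0,"tz":-0.001,"turn":0,"gripper":0.043},
  {"tx":0,"ty":0,"tz":-0.002,"turn":0,"gripper":0.043},
  {"tx":0,"ty":0,"tz":-0.0025,"turn":0,"gripper":0.043},
  {"tx":0,"ty":0,"tz":-0.003,"turn":0,"gripper":0.043},
  {"tx":0,"ty":0,"tz":-0.0035,"turn":0,"gripper":0.043},
  {"tx":0,"ty":0,"tz":-0.004,"turn":0,"gripper":0.043},
  {"tx":0,"ty":0,"tz":-0.0045,"turn":0,"gripper":0.043},
  {"tx":0,"ty":0,"tz":-0.0045,"turn":0,"gripper":0.043},
  {"tx":0,"ty":0,"tz":-0.0045,"turn":0,"gripper":0.043},
  {"tx":0,"ty":0,"tz":-0.0045,"turn":0,"gripper":0.043},
])

```text
time: 20.45
tcp_pos: [0.649, 0.1539, 0.0291]
orientation: [-3.142, -0.0, 1.047]
wrist_force: [-0.6, -0.0, -2.3]
opening: 0.569
gripper_force: 62.2
```

Emit:
step_arm([
  {"tx":0,"ty":0,"tz":-0.0005,"turn":0,"gripper":0.043},
  {"tx":0,"ty":0,"tz":-0.001,"turn":0,"gripper":0.043},
  {"tx":0,"ty":0,"tz":-0.0015,"turn":0,"gripper":0.043},
  {"tx":0,"ty":0,"tz":-0.0015,"turn":0,"gripper":0.043},
  {"tx":0,"ty":0,"tz":-0.0015,"turn":0,"gripper":0.043},
  {"tx":0,"ty":0,"tz":-0.0015,"turn":0,"gripper":0.043},
  {"tx":0,"ty":0,"tz":-0.0015,"turn":0,"gripper":0.043},
  {"tx":0,"ty":0,"tz":-0.0015,"turn":0,"gripper":0.043},
  {"tx":0,"ty":0,"tz":-0.0015,"turn":0,"gripper":0.043},
  {"tx":0,"ty":0,"tz":-0.0015,"turn":0,"gripper":0.043},
])

```text
time: 21.28
tcp_pos: [0.6491, 0.154, 0.0287]
orientation: [3.141, -0.0, 1.047]
wrist_force: [-6.1, -2.3, 16.8]
opening: 0.567
gripper_force: 64.0
```

The blade has touched down at 17 N. I'll release it, rise and back away.

Emit:
step_arm([
  {"tx":0,"ty":0,"tz":0.0005,"turn":0,"gripper":0.048},
  {"tx":0,"ty":0,"tz":0.001,"turn":0,"gripper":0.05},
  {"tx":0,"ty":0,"tz":0.001,"turn":0,"gripper":0.054},
  {"tx":0,"ty":0,"tz":0.001,"turn":0,"gripper":0.058},
  {"tx":0,"ty":0,"tz":0.001,"turn":0,"gripper":0.062},
  {"tx":0,"ty":0,"tz":0.001,"turn":0,"gripper":0.066},
  {"tx":0,"ty":0,"tz":0.001,"turn":0,"gripper":0.07},
  {"tx":0,"ty":0,"tz":0.001,"turn":0,"gripper":0.07},
  {"tx":0,"ty":0,"tz":0.001,"turn":0,"gripper":0.07},
  {"tx":0,"ty":0,"tz":0.001,"turn":0,"gripper":0.07},
])

```text
time: 22.12
tcp_pos: [0.649, 0.154, 0.0286]
orientation: [-3.142, -0.0, 1.047]
wrist_force: [-0.6, 0.8, 0.0]
opening: 0.823
gripper_force: 0.0
```

Emit:
step_arm([
  {"tx":0,"ty":0,"tz":0.01,"turn":0,"gripper":0.07},
  {"tx":0,"ty":0,"tz":0.025,"turn":0,"gripper":0.07},
  {"tx":0,"ty":0,"tz":0.045,"turn":0,"gripper":0.07},
  {"tx":0,"ty":0,"tz":0.07,"turn":0,"gripper":0.07},
  {"tx":0,"ty":0,"tz":0.1,"turn":0,"gripper":0.07},
  {"tx":0,"ty":0,"tz":0.13,"turn":0,"gripper":0.07},
  {"tx":0,"ty":-0.02,"tz":0.16,"turn":0,"gripper":0.07},
  {"tx":0,"ty":-0.05,"tz":0.18,"turn":0,"gripper":0.07},
  {"tx":-0.01,"ty":-0.09,"tz":0.19,"turn":0,"gripper":0.07},
  {"tx":-0.02,"ty":-0.12,"tz":0.19,"turn":0,"gripper":0.07},
])

```text
time: 22.95
tcp_pos: [0.6293, 0.0315, 0.2216]
orientation: [3.138, -0.001, 1.046]
wrist_force: [0.6, -0.8, -0.8]
opening: 0.819
gripper_force: 0.0
```

Emit:
step_arm([
  {"tx":-0.01,"ty":-0.03,"tz":0,"turn":0,"gripper":0.07},
  {"tx":-0.02,"ty":-0.06,"tz":0,"turn":0,"gripper":0.07},
  {"tx":-0.03,"ty":-0.09,"tz":0,"turn":0,"gripper":0.07},
  {"tx":-0.03,"ty":-0.1,"tz":0,"turn":0,"gripper":0.07},
  {"tx":-0.03,"ty":-0.1,"tz":0,"turn":0,"gripper":0.07},
  {"tx":-0.03,"ty":-0.1,"tz":0,"turn":0,"gripper":0.07},
  {"tx":-0.03,"ty":-0.1,"tz":0,"turn":0,"gripper":0.07},
  {"tx":-0.03,"ty":-0.1,"tz":0,"turn":0,"gripper":0.07},
  {"tx":-0.03,"ty":-0.1,"tz":0,"turn":0,"gripper":0.07},
  {"tx":-0.03,"ty":-0.1,"tz":0,"turn":0,"gripper":0.07},
])

```text
time: 23.78
tcp_pos: [0.5991, -0.0653, 0.2185]
orientation: [-3.141, -0.0, 1.048]
wrist_force: [-0.5, 0.8, -0.7]
opening: 0.821
gripper_force: 0.0
```

Run:
```python
from h import *
s=state(); print(s['tcp_pos'],s['wrist_force'])
b,_=shot('scene','sc8'); p=cv2.imread('pics/sc8.png'); cv2.imwrite('pics/sc8c.png',cv2.resize(p[190:370,190:430],(800,600),interpolation=cv2.INTER_CUBIC))
d=np.load('pics/sc8.npy');C=cloud('scene',d);m=(d>0)&(C[...,2]>.045)&(C[...,2]<.07)&(np.hypot(C[...,0]-.649,C[...,1]-.154)<.03);print('hub top',C[m].mean(0),np.percentile(C[m][:,2],[50,95]))
```

```text
[ 0.59906199 -0.06531102  0.21854866] [-0.50071545  0.81086328 -0.69489769]
hub top [0.64896735 0.15604712 0.05671303] [0.05911782 0.06200037]
```

View pics/sc8c.png

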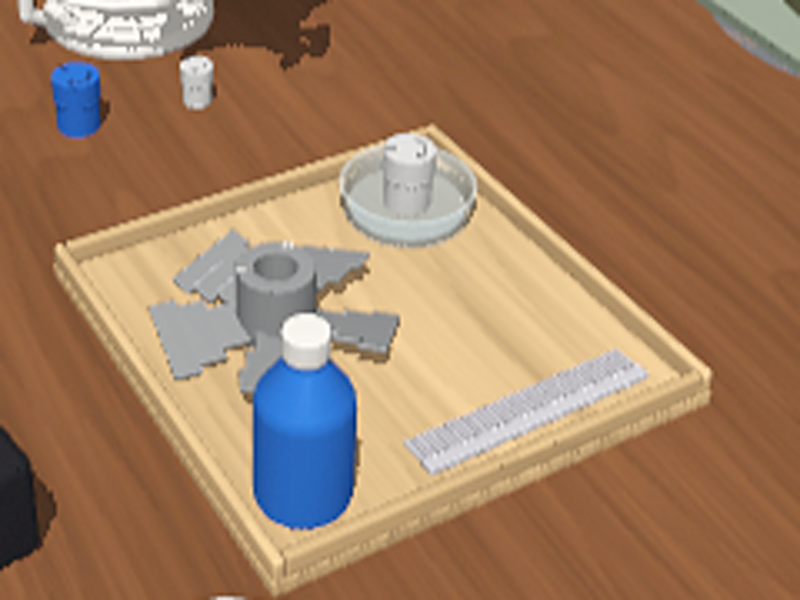

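The blade lies flat at crop (277,290) with its hub upright. The nut stands in the votive holder at (408,178), and the bottle and comb are in place.

```bash
python3 -c "
from rig import job_done; print(job_done())"
```

```text
the job is handed in; nothing more can be done
None
```

The job is handed in, result not reported: in the last picture the nut stands in the votive holder, the blade lies flat on the tray with its hub upright, and the bottle and comb look unmoved.

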